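# Load a printer's ribbon cassette

## Robot

A 6-joint arm with a two-finger parallel gripper is mounted at the origin on a cart in front of the work surface, level with it; the furniture and walls round the work are solid. World frame = base frame: x ahead of the robot, y to its left, z up, the work surface at z = 0. Lengths are in m, angles in rad, forces in N, time in s.
With the tool pointing down it reaches from about 0.225 to 0.725 m from the base axis. Payload 3.1 kg.
Tool frame: the origin (TCP) lies at the very end of the fingers, on their centre line; the grasp point (between the pads) lies 19 mm behind it; z points along the fingers, y is the line along which they close (so a half turn about z gives the same grasp; the last joint's range is limited). The gripper opens to 85 mm and grips with 20 to 120 N. Pads are 22 mm wide; open, the fingers measure 114 mm over their backs; the gripper's body (76 mm by 85 mm) begins 54 mm behind the grasp point. The pads swing forward as they close: fully open they stand 13 mm farther back than shut.
Start: joints at [1.021, 0.048, 0.099, 1.622, 0, 1.443], TCP at [0.215, 0.479, 0.231] pointing down, gripper open.
Joint ranges: [-2.91, 2.91], [-0.99, 1.94], [-1.21, 1.42], [-2.12, 2.29], [-1.49, 1.47], [-3.14, 3.14]. Speed limits (rad/s): [2.79, 2.79, 3.14, 3.14, 3.14, 3.14].

## Interface

Orientations are given as [roll, pitch, yaw] about the fixed x, y, z axes, in that order (R = Rz(yaw) Ry(pitch) Rx(roll)).
In Python, from bench import * gives the robot as it stands. The module is installed in compiled form; this text tells all that it offers.
- The arm moves only by the tool arm_command, never from a script. Its argument "commands" is a list of rows, each a list of 3 entries, a list of its own where there are three numbers: the turn, a rotation vector about the world's x, y, z in degrees, then the shift along the world's x, y, z in mm, then the opening, from 0 (shut) to 1 (fully open). A call has 1 to 12 rows; each row shifts and turns the commanded pose from where the row before left it; what a row does not reach is not made up. A row lasts 1/12 s, in which the tool goes at most 41.7 mm and 7.16 degrees, less where a joint would pass 70% of its speed; a pose out of reach is approached as far as the arm can. A call is refused whole if a number of a shift passes 41.7 or a number of a turn 7.16, either way. A call with a gripper value outside its range is refused whole. The fingers move at their own pace and stop on an object; "force" is the grip in N (left out, the last holds). Time passes only in rows, so rows that do not move let the fingers close. It gives the time, the measured TCP pose, the force, the opening and the grip force at its end, in the units of the state.
- read_state(): the state, without advancing time (a new reading comes with each control period).
- capture(name): name is "scene" or "top" or "wrist"; returns a dict with "pixels" (480x640x3 uint8, red, green, blue), "depth" (480x640 float32, m along the optical axis (not along the pixel's ray), 0 where there is no reading), "vfov" (degrees; the focal length in pixels is half the picture's height over the tangent of half this angle, whatever the lens; pixels are square), "cx", "cy" (the principal point, pixels), "extrinsics" (4x4, takes a point from world to camera coordinates); the wrist camera has in their place "hand_eye" (4x4, takes a point from camera to tool coordinates, whose origin is the TCP and whose axes are the flange's). Camera axes: x right, y down, z forward; pixel columns grow to the right and rows downward; lengths in m; the calibration is good to about 2 mm. A picture is of the moment at which its call begins: read the wrist's pose just before it.
- sign_off(): hands the job in; it is judged then, once.
The state is a dict: "clock": time; "qpos": joint angles; "qd": joint speeds; "effort": joint torques, N m; "eef_pos": TCP position; "tcp_rot": TCP orientation; "force": force on the tool from outside, world axes, zero at the start; "ft_torque": the same for the moment, N m; "opening": opening from 0.0 (shut) to 1.0 (fully open); "grasp_force": force on a finger pad.
Only numpy, scipy, OpenCV 4.12 (cv2) and the standard library are available. Lean on these libraries where they do the work, as an engineer would, in place of code of your own. Each camera call takes 0.05 s, during which the arm holds its last target. There are 200 camera calls.

## Task

Load the ribbon cassette: put the black ribbon roll on the thin steel spindle and the blue spacer ring on top of it, put the full-length empty cardboard core (the tallest of the three) on the thick orange spindle, and last close the cassette with the red-handled keeper plate, its two holes over the two spindle tips, lying flat on the spacer and the core. Set every part down gently, right home; do not let it drop. Leave the two short cores standing where they are.

Things in the scene. Friction and masses are not known exactly. Their poses are not given: they have to be found in the camera images.
- cassette: Ribbon cassette, fixed, any yaw: flat grey plate 208 (its y) by 108 mm (its x, from -61 to +47), top 10 mm high, with two upright spindles that turn freely, 96 mm apart. Origin on the bench midway between their axes; +y to the thin steel spindle, -y to the thick orange one. Low black carrying bow on the +x side; two white guide rollers 12 mm thick, 100 mm high, at x -46, y +90 and -90 mm.
- supply_seat (a point): Foot of the thin steel spindle, on its axis, on top of its black 62 mm platter, 14 mm above the bench. The spindle is 13 mm thick and ends 106 mm above this point; its last 10 mm taper to 6 mm.
- takeup_seat (a point): Foot of the thick orange spindle, on its axis, on top of its black 62 mm platter, 14 mm above the bench. It is 29 mm thick up to 82 mm above this point, chamfered to 20 mm at its flat top at 88 mm, from which a 13 mm steel pin rises; the pin ends at 106 mm with the same taper as the other.
- ribbon: Black ribbon roll standing on end: film 58 mm across, 72 mm high, on a brown core 26 mm across that stands 6 mm out at the top, 78 mm high in all, bore 16 mm. 0.16 kg. Origin: centre of its underside, z up along its axis. Grip it across the film near its top (to 65 mm above its underside): the spindle comes up through it to 106 mm and must stay clear of the gripper.
- spacer: Blue plastic spacer ring lying flat, 40 mm across, 12 mm thick, bore 17 mm, 30 g. Origin: centre of its underside. Belongs on top of the ribbon's core, its underside 78 mm above the seat.
- long_core: The full-length empty cardboard core standing on end: 41 mm across, 90 mm high, bore 32 mm, 20 g. Origin: centre of its underside, z up along its axis. Ribbon and spacer together are also 90 mm high.
- short_core_a: A short cardboard core, too short for this cassette: 41 mm across, 60 mm high, standing on end. Origin: centre of its underside. Not to be used or moved.
- short_core_b: Another short cardboard core: 41 mm across, 58 mm high, standing on end. Origin: centre of its underside. Not to be used or moved.
- keeper: Keeper: aluminium strip 136 (its y) by 36 mm (its x), 6 mm thick, two 17 mm holes on its y axis, 48 mm either side of the middle; in the middle a red handle bar 14 mm thick (x), 50 mm long (y), standing from 6 to 35 mm above the underside. 0.14 kg. Origin: centre of its underside, z up. Either way round fits. In place its underside is 104 mm above the bench, the spindle tips 10 mm out of its top.
Things that resemble listed ones, but are neither listed nor needed, are in the scene too. What is shaped like the ribbon but pink or purple is not meant.

How it is judged:
By the outcome, as a careful person would: the job done as asked, in the order asked, and still so for the second after the job is handed in, with the robot touching nothing.
It also fails if it takes over 109 s, if anything falls off the work surface, if the arm or the gripper's body presses on something with over 40 N, if the wrist force passes 120 N, or if a joint passes its speed limit or range.

## Working session

There is one attempt and no reset: what is moved stays moved. The work goes in short steps, Python scripts to look and compute and a tool call to move; the robot and the scene stay as the last step left them, time stands still between calls to the robot, and variables do not carry over. Pictures are saved under pics/ and viewed, at most 16 in all, crops included, and the job is handed in when it is done.

Besides the shell and the picture viewer there is one more tool, called after "Request:" in YAML: its name, and indented under it one key for each argument. arm_command: Moves the arm, as the interface text tells. Its arguments: {"type":"object","properties":{"commands":{"type":"array","items":{"type":"array"}},"force":{"type":"number"}},"required":["commands"]}

```bash
mkdir -p pics; cat > h.py <<'E'
from bench import *
import numpy as np, cv2
def save(c,n): cv2.imwrite('pics/'+n+'.png',c["pixels"][:,:,::-1])
def cloud(c,st=None):
    f=240/np.tan(np.radians(c["vfov"])/2)
    v,u=np.mgrid[0:480,0:640]; d=c["depth"]
    P=np.stack([(u-c["cx"])/f*d,(v-c["cy"])/f*d,d],-1)
    if "extrinsics" in c: M=np.linalg.inv(c["extrinsics"])
    else: M=tool(st)@c["hand_eye"]
    return P@M[:3,:3].T+M[:3,3],M
def tool(st):
    from scipy.spatial.transform import Rotation as R
    T=np.eye(4);T[:3,:3]=R.from_euler('xyz',st["tcp_rot"]).as_matrix();T[:3,3]=st["eef_pos"];return T
def ray(c,M,u,v,z):
    f=240/np.tan(np.radians(c["vfov"])/2)
    d=M[:3,:3]@np.array([(u-c["cx"])/f,(v-c["cy"])/f,1]);o=M[:3,3]
    return o+d*(z-o[2])/d[2]
E
python3 - <<'E'
from h import *
s=read_state();print(s)
for n in("scene","top","wrist"):
    c=capture(n);save(c,n+"0");np.save(n+"0.npy",c,allow_pickle=True)
    P,M=cloud(c,s);print(n,c["vfov"],M.round(3).tolist(),(c["depth"]>0).mean())
E
```

```text
{'clock': 0.0, 'qpos': array([1.02119343e+00, 4.87329662e-02, 9.76041873e-02, 1.62195061e+00,
       2.54238616e-07, 1.44299532e+00]), 'qd': array([ 0.00027179, -0.00137032,  0.00093374, -0.00022098, -0.00186535,
        0.00017262]), 'effort': array([ 6.61574381e-05, -3.38779628e+01,  3.20015895e+01,  2.01712822e-02,
       -1.59091210e-04, -1.45182010e-06]), 'eef_pos': array([0.21464086, 0.47847584, 0.23012955]), 'tcp_rot': array([-3.13932824e+00, -2.91235953e-04,  2.71979043e+00]), 'force': array([-0.38887526, -0.24171936,  0.3537922 ]), 'ft_torque': array([-0.04599601, -0.0324978 ,  0.0141556 ]), 'grasp_force': 0.0, 'opening': 0.9997063646512268}
scene 53.0891207231697 [[-0.614, -0.362, 0.701, -0.142], [-0.789, 0.311, -0.53, 0.547], [-0.026, -0.879, -0.477, 0.451], [0.0, 0.0, 0.0, 1.0]] 0.9957649739583333
top 50.185283139191974 [[0.133, -0.965, 0.228, 0.292], [-0.991, -0.129, 0.029, 0.069], [0.001, -0.23, -0.973, 0.933], [0.0, 0.0, 0.0, 1.0]] 0.9959830729166667
wrist 71.89856993744169 [[0.409, 0.879, 0.247, 0.151], [0.913, -0.392, -0.115, 0.506], [-0.004, 0.272, -0.962, 0.372], [0.0, 0.0, 0.0, 1.0]] 0.9958984375
```

View pics/top0.png

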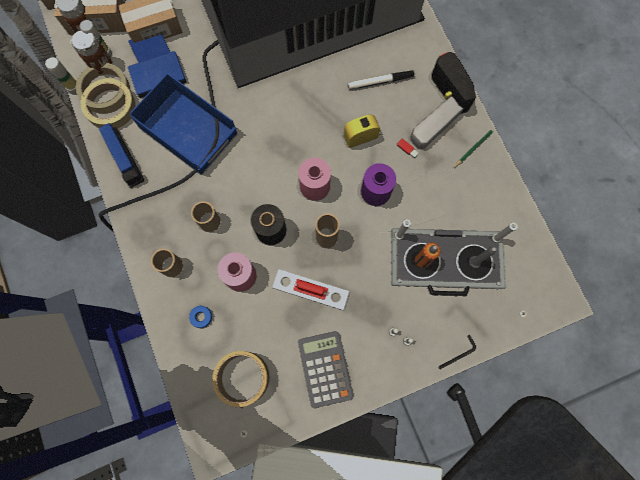

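View pics/scene0.png

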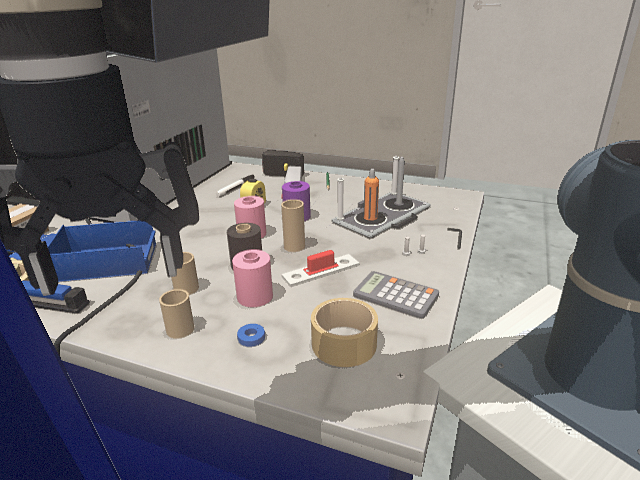

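The top view shows the ribbon at (267,224), the spacer at (201,317), the keeper at (311,290), the tall core at (327,232), short cores at (205,215) and (166,262), and the cassette at (448,260) with the orange spindle left and the steel one right. The scene view confirms that the core by the ribbon is the tallest.

```bash
cat > m.py <<'E'
from h import *
T=np.load("top0.npy",allow_pickle=True).item();S=np.load("scene0.npy",allow_pickle=True).item()
PT,MT=cloud(T);PS,MS=cloud(S)
def fitc(p):
    A=np.c_[2*p[:,:2],np.ones(len(p))];x=np.linalg.lstsq(A,(p[:,:2]**2).sum(1),rcond=None)[0]
    return x[:2],np.sqrt(x[2]+x[:2]@x[:2])
def mec(p):
    (c,r)=cv2.minEnclosingCircle((p[:,:2]*1000).astype(np.float32));return np.round(c,1),round(r,1)
E
python3 - <<'E'
from m import *
def reg(name,P,C,box):
    x0,x1,y0,y1=box
    m=(P[...,0]>x0)&(P[...,0]<x1)&(P[...,1]>y0)&(P[...,1]<y1)
    return P[m],C["pixels"][m]
for n,(u,v) in dict(ribbon=(267,224),spacer=(201,317),lc=(327,232),sa=(205,215),sb=(166,262),pinkA=(237,272)).items():
    g=ray(T,MT,u,v,0.05)
    for nm,P,C in(("top",PT,T),("scn",PS,S)):
        p,_=reg(n,P,C,(g[0]-.04,g[0]+.04,g[1]-.04,g[1]+.04))
        if len(p)<10: continue
        zb=np.median(p[p[:,2]<.006,2]) if (p[:,2]<.006).any() else 0
        zt=np.percentile(p[:,2],99.5)
        if n=="ribbon" : 
            t=p[(p[:,2]>zt-.003)];q=p[(p[:,2]>.062)]
            print(n,nm,"zt",zt.round(4),zb,"core",mec(t),"film",mec(q))
        else: 
            t=p[p[:,2]>zt-.004];print(n,nm,"zt",zt.round(4),zb.round(4),mec(t))
hsv=cv2.cvtColor(T["pixels"],cv2.COLOR_RGB2HSV)
# keeper
g=ray(T,MT,311,290,0)
m=(np.hypot(PT[...,0]-g[0],PT[...,1]-g[1])<.085)&(PT[...,2]>.0035)&(PT[...,2]<.009)&(hsv[...,1]<60)
n,l,st,_=cv2.connectedComponentsWithStats(m.astype(np.uint8));print(st[1:,4])
k=1+np.argmax(st[1:,4]);p=PT[l==k];print("keeper rect",cv2.minAreaRect((p[:,:2]*1000).astype(np.float32)),np.median(p[:,2]))
red=(hsv[...,1]>150)&((hsv[...,0]<8)|(hsv[...,0]>172))&(np.hypot(PT[...,0]-g[0],PT[...,1]-g[1])<.06)&(PT[...,2]>.028)
p=PT[red];print("handle",cv2.minAreaRect((p[:,:2]*1000).astype(np.float32)),np.median(p[:,2]))
# cassette
for nm,P,C in(("top",PT,T),("scn",PS,S)):
    g=ray(T,MT,448,260,0.01)
    near=np.hypot(P[...,0]-g[0],P[...,1]-g[1])<.15
    m=near&(P[...,2]>.007)&(P[...,2]<.013)
    p=P[m];print(nm,"plate",cv2.minAreaRect((p[:,:2]*1000).astype(np.float32)),np.median(p[:,2]))
    for z0,z1 in((.05,.095),(.097,.108),(.105,.13)):
        m=(near&(P[...,2]>z0)&(P[...,2]<z1)).astype(np.uint8)
        n,l,st,ct=cv2.connectedComponentsWithStats(m)
        for k in range(1,n):
            if st[k,4]>5: q=P[l==k];print(z0,ct[k].round(),st[k,4],q.mean(0).round(4),mec(q),q[:,2].max().round(4),C["pixels"][l==k].mean(0).round())
E
```

```text
ribbon top zt 0.0798 0.0001272321789385633 core (array([521.8, 188.8]), 17.6) film (array([522.4, 194. ]), 29.6)
ribbon scn zt 0.0769 -0.0016856906651306902 core (array([521.9, 196.6]), 13.8) film (array([521.1, 196.7]), 30.6)
spacer top zt 0.0153 0.0002 (array([345. , 293.3]), 19.7)
spacer scn zt 0.0118 -0.0017 (array([344.4, 295.5]), 20.6)
lc top zt 0.0922 0.0002 (array([522.3,  88.6]), 20.7)
lc scn zt 0.0889 -0.0017 (array([520.3,  89.9]), 22.3)
sa top zt 0.062 0.0004 (array([523.4, 311.9]), 20.8)
sa scn zt 0.0591 -0.0014 (array([520.1, 308.3]), 19.2)
sb top zt 0.0604 0.0003 (array([429.5, 365.2]), 20.9)
sb scn zt 0.0572 -0.1834 (array([428.6, 366.3]), 21.9)
pinkA top zt 0.0798 0.0002 (array([421.1, 237.9]), 20.4)
pinkA scn zt 0.0769 -0.0013 (array([428.3, 237.7]), 13.7)
[  1   1   2   1   1   1   1   1   1   1   1   1   1   1   1   1   1   1
   1   1   1   1   1 836   1   1   1   1   2   1   1   1   1   1   1   1
   1   1   2   1   1   1   1   1   1   1   1   1   2   1   1   1   1   1
   1   1   1   1   1   1   1   1   1   1   1   1   1   1   1   1   1   1
   1   2   1   1   1   
[... 1719 characters left out ...]
05 [340. 191.] 104 [ 0.5377 -0.0395  0.0728] (array([538.1, -40.3]), 5.9) 0.0948 [177. 171. 165.]
0.05 [371. 192.] 313 [ 0.4924 -0.0813  0.0732] (array([497.8, -87.8]), 15.7) 0.095 [163. 109.  78.]
0.097 [401. 165.] 33 [ 0.5073 -0.1814  0.1022] (array([ 508.7, -182.7]), 6.7) 0.1076 [131. 127. 124.]
0.097 [372. 178.] 62 [ 0.4958 -0.0854  0.101 ] (array([496.9, -86.7]), 11.6) 0.108 [197. 147. 105.]
0.097 [340. 179.] 6 [ 0.5392 -0.0403  0.0981] (array([538.4, -40.4]), 4.5) 0.1004 [204. 200. 194.]
0.105 [401. 160.] 34 [ 0.5074 -0.1815  0.1114] (array([ 508.9, -182.9]), 6.6) 0.1189 [143. 139. 136.]
0.105 [372. 172.] 36 [ 0.4975 -0.0865  0.1115] (array([498.9, -87. ]), 6.5) 0.1188 [148. 144. 140.]
```

```bash
python3 - <<'E'
import cv2
i=cv2.imread('pics/top0.png')[210:310,380:530];j=cv2.imread('pics/top0.png')[190:340,170:370]
a=cv2.resize(i,None,fx=4,fy=4,interpolation=2);b=cv2.resize(j,None,fx=4,fy=4,interpolation=2)
cv2.imwrite('pics/c1.png',a)
E
```

```text
(no output)
```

View pics/c1.png

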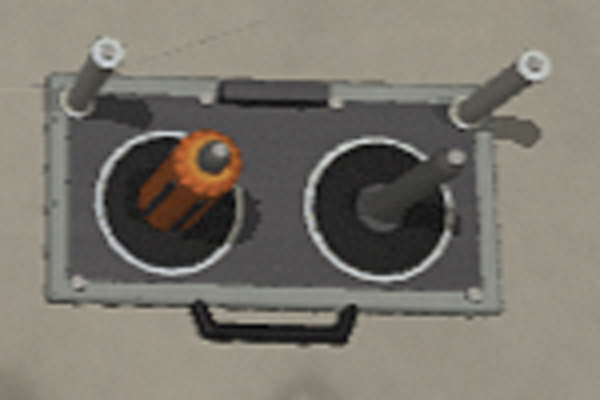

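The crop shows the orange spindle with its pin tip at about (433,249) in the full picture, and the steel spindle tip at about (493,249). The rollers are on the far side. Both depth views put the tips near (499,-88) and (508.7,-184) mm, about 96 mm apart as specified, and the cassette y axis lies at about 96°. I'll refine this from the wrist camera above the cassette.

Request:
arm_command:
  commands:
    - [[0,0,2.5],[19,-40,0],1]
    - [[0,0,2.5],[19,-40,0],1]
    - [[0,0,2.5],[19,-40,0],1]
    - [[0,0,2.5],[19,-40,0],1]
    - [[0,0,2.5],[19,-40,0],1]
    - [[0,0,2.5],[19,-40,0],1]
    - [[0,0,2.5],[19,-40,0],1]
    - [[0,0,2.5],[19,-40,0],1]
    - [[0,0,2.5],[19,-40,0],1]
    - [[0,0,2.5],[19,-40,0],1]
    - [[0,0,2.5],[19,-40,0],1]
    - [[0,0,2.5],[19,-40,0],1]

```text
clock: 1.15
eef_pos: [0.4297, 0.0253, 0.2312]
tcp_rot: [3.141, 0.0, -3.038]
force: [0.4, 0.8, -0.1]
opening: 1.0
grasp_force: 0.0
```

Request:
arm_command:
  commands:
    - [[0,0,0],[0,-35,0],1]
    - [[0,0,0],[0,-35,0],1]
    - [[0,0,0],[0,-35,0],1]
    - [[0,0,0],[0,-30,0],1]
    - [[0,0,0],[0,0,0],1]
    - [[0,0,0],[0,0,0],1]
    - [[0,0,0],[0,0,0],1]

```text
clock: 1.73
eef_pos: [0.4292, -0.1073, 0.231]
tcp_rot: [3.141, -0.001, -3.04]
force: [-0.6, -0.4, 0.2]
opening: 1.004
grasp_force: 0.0
```

```bash
python3 - <<'E'
from h import *
s=read_state();c=capture("wrist");save(c,"w1");np.save("w1.npy",[c,s],allow_pickle=True)
print(s["clock"],s["eef_pos"],np.degrees(s["tcp_rot"]),s["qpos"])
E
```

```text
1.7333 [ 0.42919497 -0.10728607  0.23100247] [ 1.79938307e+02 -3.55958480e-02 -1.74195586e+02] [-3.97221183e-01 -1.65283866e-01 -1.05046957e-01  1.63209371e+00
  6.48640690e-04 -4.98527326e-01]
```

View pics/w1.png

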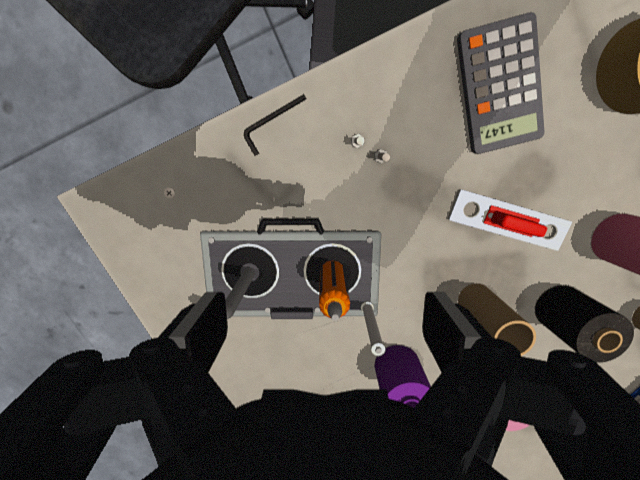

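The wrist view shows the steel tip hidden behind the left finger near (235,310) and the orange pin at (335,308), so I'll back off towards the robot for a clear view.

Request:
arm_command:
  commands:
    - [[0,0,0],[-30,-14,0],1]
    - [[0,0,0],[-35,-14,0],1]
    - [[0,0,0],[0,0,0],1]
    - [[0,0,0],[0,0,0],1]
    - [[0,0,0],[0,0,0],1]

```text
clock: 2.2
eef_pos: [0.365, -0.1348, 0.2316]
tcp_rot: [-3.141, 0.001, -3.038]
force: [-0.2, -0.1, -0.4]
opening: 1.004
grasp_force: 0.0
```

```bash
cat > sp.py <<'E'
from m import *
def seek(tag):
    s=read_state();c=capture("wrist");save(c,tag);np.save(tag+".npy",[c,s],allow_pickle=True)
    P,M=cloud(c,s);print(s["clock"],s["eef_pos"],"cam",M[:3,3].round(3))
    for nm,g,z0,z1 in(("steel",(.508,-.184),.112,.13),("orange",(.499,-.088),.112,.13),("oshould",(.499,-.088),.098,.105),("roller",(.541,-.042),.095,.108),("ribbon",(.522,.196),.074,.085),("core",(.522,.089),.086,.097)):
        m=(np.hypot(P[...,0]-g[0],P[...,1]-g[1])<.028)&(P[...,2]>z0)&(P[...,2]<z1)
        if m.sum()>8:
            q=P[m];v,u=np.nonzero(m);print(nm,m.sum(),mec(q),q.mean(0).round(4),q[:,2].max().round(4),"px",u.mean().round(1),v.mean().round(1))
E
python3 -c "
from sp import *
seek('w2')"
```

```text
2.2 [ 0.36495866 -0.13480907  0.23157154] cam [ 0.296 -0.143  0.374]
steel 118 (array([ 507.8, -188.2]), 5.5) [ 0.5067 -0.1877  0.1163] 0.121 px 252.9 377.5
orange 113 (array([497.1, -92.8]), 5.4) [ 0.4968 -0.0934  0.1162] 0.1203 px 356.2 377.6
oshould 288 (array([498.4, -92.8]), 12.6) [ 0.4942 -0.0938  0.1007] 0.1049 px 354.7 364.2
```

Request:
arm_command:
  commands:
    - [[0,0,0],[0,25,-5],1]
    - [[0,0,0],[0,25,-5],1]
    - [[0,0,0],[0,0,0],1]
    - [[0,0,0],[0,0,0],1]
    - [[0,0,0],[0,0,0],1]

```text
clock: 2.67
eef_pos: [0.3652, -0.0854, 0.2215]
tcp_rot: [-3.141, 0.0, -3.038]
force: [-0.2, 1.1, -0.5]
opening: 1.001
grasp_force: 0.0
```

```bash
python3 -c "
from sp import *
seek('w3')"
```

```text
2.6667 [ 0.36519079 -0.08540766  0.22146066] cam [ 0.296 -0.094  0.364]
orange 127 (array([497.4, -92.3]), 5.8) [ 0.4968 -0.0927  0.1163] 0.1205 px 302.6 380.4
oshould 328 (array([498.2, -92.7]), 13.1) [ 0.4941 -0.0928  0.1006] 0.1047 px 303.8 366.4
```

View pics/w3.png

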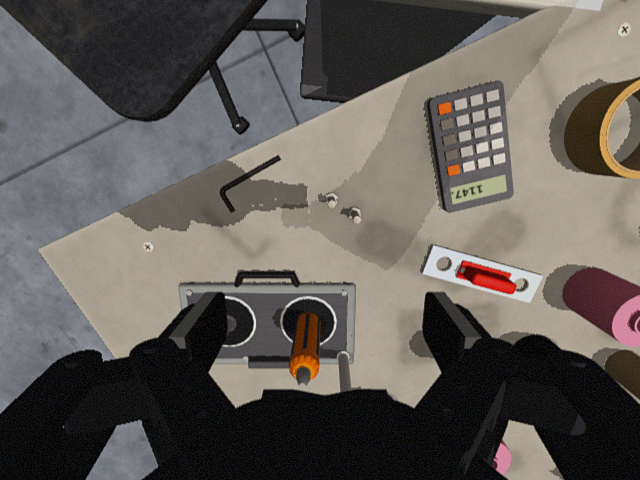

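The wrist camera shows the orange pin at (303,380) and the steel spindle hidden behind the left finger. The wrist measurement disagrees with the top camera by about 3 mm in y. I'll settle that at the ribbon, since gripping centres it on the tool. Next I'll look at the ribbon the same way.

Request:
arm_command:
  commands:
    - [[0,0,0],[4,35,0],1]
    - [[0,0,0],[4,35,0],1]
    - [[0,0,0],[4,35,0],1]
    - [[0,0,0],[4,35,0],1]
    - [[0,0,0],[4,35,0],1]
    - [[0,0,0],[4,35,0],1]
    - [[0,0,0],[4,35,0],1]
    - [[0,0,0],[4,35,0],1]
    - [[0,0,0],[0,0,0],1]
    - [[0,0,0],[0,0,0],1]
    - [[0,0,0],[0,0,0],1]

```text
clock: 3.63
eef_pos: [0.3968, 0.1937, 0.2212]
tcp_rot: [-3.141, -0.0, -3.04]
force: [0.4, -0.1, 0.0]
opening: 0.996
grasp_force: 0.0
```

```bash
python3 -c "
from sp import *
seek('w4')
c,s=np.load('w4.npy',allow_pickle=True);P,M=cloud(c,s)
for g,z0,z1 in(((.522,.194),.068,.074),((.522,.194),.0755,.085),((.522,.089),.086,.097)):
    m=(np.hypot(P[...,0]-g[0],P[...,1]-g[1])<.04)&(P[...,2]>z0)&(P[...,2]<z1);print(m.sum(),mec(P[m]) if m.sum()>5 else 0,P[m][:,2].mean())
"
```

```text
3.6333 [0.39678305 0.19369401 0.22124944] cam [0.328 0.186 0.364]
oshould 163 (array([499.1, -87.2]), 12.3) [ 0.4994 -0.0831  0.1001] 0.1032 px 3.8 313.8
roller 156 (array([540.6, -45.9]), 7.5) [ 0.5386 -0.0453  0.0985] 0.1025 px 53.8 354.8
ribbon 225 (array([521.1, 192.3]), 13.1) [0.5209 0.1921 0.0768] 0.0786 px 311.9 347.6
core 52 (array([527.5, 103.3]), 10.7) [0.5272 0.1045 0.0893] 0.0908 px 219.4 352.7
1964 (array([521. , 192.1]), 29.6) 0.07141248405935695
186 (array([521.1, 192.3]), 13.1) 0.07719761579648458
52 (array([527.5, 103.3]), 10.7) 0.08925068486040054
```

Request:
arm_command:
  commands:
    - [[0,0,0],[31,0,0],1]
    - [[0,0,0],[31,0,0],1]
    - [[0,0,0],[31,0,0],1]
    - [[0,0,0],[31,0,0],1]
    - [[0,0,0],[0,0,-30],1]
    - [[0,0,0],[0,0,-35],1]
    - [[0,0,0],[0,0,-35],1]
    - [[0,0,0],[0,0,-30],1]
    - [[0,0,0],[0,0,-25],1]
    - [[0,0,0],[0,0,-16],1]
    - [[0,0,0],[0,0,-10],1]
    - [[0,0,0],[0,0,0],1]

```text
clock: 4.68
eef_pos: [0.5186, 0.1921, 0.0376]
tcp_rot: [-3.141, -0.005, -3.042]
force: [-0.8, -0.6, -0.6]
opening: 0.999
grasp_force: 0.0
```

Request:
arm_command:
  commands:
    - [[0,0,0],[0,0,0],0.4]
    - [[0,0,0],[0,0,0],0.4]
    - [[0,0,0],[0,0,0],0.4]
    - [[0,0,0],[0,0,0],0.4]
    - [[0,0,0],[0,0,0],0.4]
    - [[0,0,0],[0,0,0],0.4]
  force: 35

```text
clock: 5.18
eef_pos: [0.5224, 0.1945, 0.0428]
tcp_rot: [-3.141, 0.005, -3.04]
force: [0.1, -1.4, 4.7]
opening: 0.665
grasp_force: 38.2
```

```bash
python3 -c "
from sp import *
seek('w5')
c,s=np.load('w5.npy',allow_pickle=True)[:2];P,M=cloud(c,s);print(s['opening'],s['grasp_force'])
t=capture('top');Pt,_=cloud(t)
for n,P in(('w',P),('t',Pt)):
  for g,z0,z1 in(((.522,.194),.068,.074),((.522,.194),.0755,.085)):
    m=(np.hypot(P[...,0]-g[0],P[...,1]-g[1])<.034)&(P[...,2]>z0)&(P[...,2]<z1);print(n,m.sum(),mec(P[m]) if m.sum()>5 else 0,P[m][:,2].mean())
"
```

```text
5.1833 [0.52243744 0.19445998 0.04276636] cam [0.453 0.186 0.185]
ribbon 2084 (array([521.1, 202.5]), 22.0) [0.5206 0.1994 0.0776] 0.085 px 342.3 338.3
core 2763 (array([522.5,  88. ]), 21.7) [0.5203 0.099  0.0888] 0.0915 px 39.5 328.1
0.6647908753622117 38.183180848136544
w 13458 (array([518.6, 193.7]), 33.0) 0.07154722111427259
w 2632 (array([518. , 193.4]), 33.0) 0.07916975045317963
t 2 0 0.07007394231203268
t 2 0 0.08044691757325684
```

View pics/w5.png

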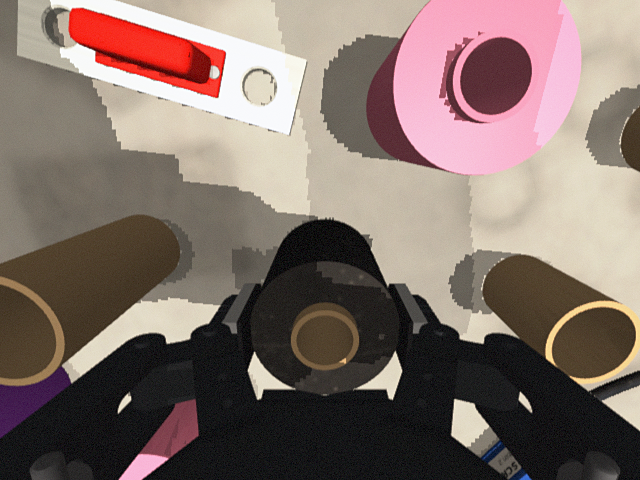

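The wrist picture shows the ribbon held between the pads, its core rim centred at (325,337). I'll compare that with the tool axis to get the wrist bias.

```bash
python3 -c "
from sp import *
s=read_state();print(s['eef_pos'],s['tcp_rot'],s['force'])
c,s0=np.load('w5.npy',allow_pickle=True)[:2];c=capture('wrist');P,M=cloud(c,s)
h=cv2.cvtColor(c['pixels'],cv2.COLOR_RGB2HSV)
m=((h[...,1]>70)&(h[...,2]>60)).astype(np.uint8);m[:295]=0;m[375:]=0;m[:,:288]=0;m[:,365:]=0
k=cv2.findContours(m,0,2)[0];k=max(k,key=len);e=cv2.fitEllipse(k);print(e)
w=ray(c,M,*e[0],.078);print('core by ray',w,'minus tcp',w[:2]-s['eef_pos'][:2])
q=P[m>0];print(np.median(q,0),q[:,2].max())
"
```

```text
[0.5223975  0.19444721 0.04273833] [-3.14114152  0.00459129 -3.0397794 ] [ 0.05047667 -1.17473752  5.3172702 ]
((324.4786376953125, 336.4026184082031), (67.67154693603516, 68.03251647949219), 93.01825714111328)
core by ray [0.5200196  0.19285614 0.078     ] minus tcp [-0.0023779  -0.00159107]
[0.52970942 0.19355292 0.07248823] 0.18470818670764969
```

The core reads about 1.6 mm short in y, so the wrist camera's y bias is about -1.7 mm. Corrected, the targets are steel at about (508.5,-186) and orange at about (498.5,-90.5). That agrees with the top view within 1 mm. I'll lift and carry the ribbon across.

Request:
arm_command:
  commands:
    - [[0,0,0],[0,0,10],0.4]
    - [[0,0,0],[0,0,25],0.4]
    - [[0,0,0],[0,0,30],0.4]
    - [[0,0,0],[0,0,30],0.4]
    - [[0,0,0],[0,0,30],0.4]
    - [[0,0,0],[0,0,20],0.4]
    - [[0,0,0],[-1,-20,0],0.4]
    - [[0,0,0],[-1,-32,0],0.4]
    - [[0,0,0],[-1,-32,0],0.4]
    - [[0,0,0],[-1,-32,0],0.4]
    - [[0,0,0],[-1,-32,0],0.4]
    - [[0,0,0],[-1,-32,0],0.4]

```text
clock: 6.33
eef_pos: [0.5136, 0.0135, 0.1851]
tcp_rot: [3.141, -0.001, -3.039]
force: [1.1, 0.1, -2.1]
opening: 0.67
grasp_force: 38.0
```

Request:
arm_command:
  commands:
    - [[0,0,0],[-1,-32,0],0.4]
    - [[0,0,0],[-1,-32,0],0.4]
    - [[0,0,0],[-1,-32,0],0.4]
    - [[0,0,0],[-1,-32,0],0.4]
    - [[0,0,0],[-1,-32,0],0.4]
    - [[0,0,0],[-1,-25,0],0.4]
    - [[0,0,0],[0,-15,0],0.4]
    - [[0,0,0],[0,0,0],0.4]
    - [[0,0,0],[0,0,0],0.4]
    - [[0,0,0],[0,0,0],0.4]
    - [[0,0,0],[0,0,0],0.4]

```text
clock: 7.25
eef_pos: [0.5084, -0.1844, 0.1852]
tcp_rot: [3.141, -0.0, -3.038]
force: [-0.2, -0.2, -0.4]
opening: 0.668
grasp_force: 38.1
```

```bash
cat > st.py <<'E'
from m import *
s=read_state();print(s['clock'],s['eef_pos'].round(4),s['tcp_rot'].round(4),s['force'].round(1),s['opening'],s['grasp_force'])
E
cat > v.py <<'E'
from m import *
import sys
for n in("scene","top"):
    c=capture(n);np.save(n+sys.argv[1]+".npy",c,allow_pickle=True)
    x=(300,120,520,240) if n=="scene" else (380,180,560,320)
    i=c["pixels"][x[1]:x[3],x[0]:x[2],::-1]
    cv2.imwrite("pics/%s%s.png"%(n,sys.argv[1]),cv2.resize(i,None,fx=3.5,fy=3.5,interpolation=2))
E
python3 st.py; python3 v.py 1; python3 -c "
from sp import *
s=read_state();c=capture('wrist');np.save('w6.npy',[c,s],allow_pickle=True);save(c,'w6')"
```

```text
7.25 [ 0.5084 -0.1844  0.1852] [ 3.1407e+00 -4.0000e-04 -3.0383e+00] [-0.2 -0.2 -0.4] 0.6683308477848067 38.058590196305886
```

View pics/scene1.png

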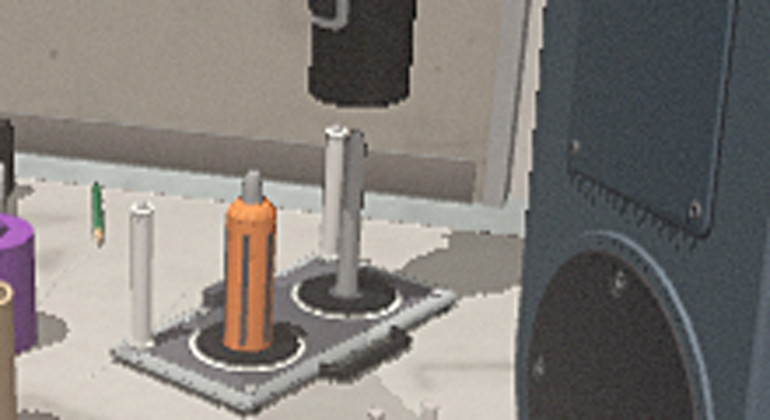

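The scene crop shows the ribbon hanging upright just above the steel spindle, spanning x 310–410 in the crop with the tip at 355. I'll measure the lateral offset from the silhouettes.

```bash
cat > lat.py <<'E'
from m import *
import sys
# lateral offset in the scene view between held black/any body (edges by depth) and spindle
def edges(c,v,u0,ref,tol):
    d=c["depth"][v];u=u0
    ok=lambda x:abs(d[x]-ref)<tol
    a=u
    while ok(a-1):a-=1
    b=u
    while ok(b+1):b+=1
    return a,b
def line(c,P,g,z0,z1,rad):
    m=(np.hypot(P[...,0]-g[0],P[...,1]-g[1])<rad)&(P[...,2]>z0)&(P[...,2]<z1)
    n,l,st,_=cv2.connectedComponentsWithStats(m.astype(np.uint8));m=l==1+np.argmax(st[1:,4])
    r=[]
    for v in np.unique(np.nonzero(m)[0]):
        us=np.nonzero(m[v])[0]
        r.append((v,(us.min()+us.max())/2,us.max()-us.min()+1))
    return np.array(r),np.median(c["depth"][m])
E
python3 - <<'E'
from lat import *
c=np.load("scene1.npy",allow_pickle=True).item();P,M=cloud(c)
r,d=line(c,P,(.5085,-.184),.14,.19,.04);print("ribbon",r[::4].tolist(),d)
q,e=line(c,P,(.5085,-.184),.03,.115,.012);print("spindle",q[::4].tolist(),e)
k=np.polyfit(q[:,0],q[:,1],1);k2=np.polyfit(r[2:-3,0],r[2:-3,1],1)
v=r[-3,0];f=240/np.tan(np.radians(c["vfov"])/2)
print(v,np.polyval(k,v),np.polyval(k2,v),"mm right of spindle",(np.polyval(k2,v)-np.polyval(k,v))*d/f*1000, M[:3,0])
E
```

```text
ribbon [[124.0, 418.0, 1.0], [128.0, 403.0, 29.0], [132.0, 403.0, 29.0], [136.0, 403.0, 29.0], [140.0, 402.0, 29.0], [144.0, 402.0, 29.0], [148.0, 402.5, 26.0]] 0.95851535
spindle [[159.0, 401.0, 5.0], [163.0, 401.0, 7.0], [167.0, 400.5, 6.0], [171.0, 400.5, 6.0], [175.0, 400.5, 6.0], [179.0, 400.0, 7.0], [183.0, 399.5, 6.0], [187.0, 399.5, 6.0], [191.0, 399.5, 6.0], [195.0, 398.5, 6.0]] 1.0213641
148.0 401.7851515483095 401.9220779220778 mm right of spindle 0.27318480623897906 [-0.61430938 -0.78863105 -0.02617362]
```

Request:
arm_command:
  commands:
    - [[0,0,0],[1,-1,0],0.4]
    - [[0,0,0],[0,0,-10],0.4]
    - [[0,0,0],[0,0,-8],0.4]
    - [[0,0,0],[0,0,-5],0.4]
    - [[0,0,0],[0,0,-5],0.4]
    - [[0,0,0],[0,0,-5],0.4]
    - [[0,0,0],[0,0,0],0.4]
    - [[0,0,0],[0,0,0],0.4]

```text
clock: 8.07
eef_pos: [0.5091, -0.1866, 0.1517]
tcp_rot: [3.141, -0.001, -3.04]
force: [-0.3, 0.5, -0.9]
opening: 0.669
grasp_force: 38.0
```

```bash
python3 st.py
```

```text
8.0667 [ 0.5091 -0.1866  0.1517] [ 3.1410e+00 -9.0000e-04 -3.0399e+00] [-0.3  0.5 -0.9] 0.6687068362709837 38.043330271029845
```

Request:
arm_command:
  commands:
    - [[0,0,0],[0,0,-8],0.4]
    - [[0,0,0],[0,0,-10],0.4]
    - [[0,0,0],[0,0,-12],0.4]
    - [[0,0,0],[0,0,-12],0.4]
    - [[0,0,0],[0,0,-12],0.4]
    - [[0,0,0],[0,0,0],0.4]
    - [[0,0,0],[0,0,0],0.4]

```text
clock: 8.65
eef_pos: [0.5084, -0.1861, 0.0965]
tcp_rot: [3.14, -0.003, -3.04]
force: [0.7, -0.1, -1.0]
opening: 0.671
grasp_force: 38.1
```

Request:
arm_command:
  commands:
    - [[0,0,0],[0,0,-10],0.4]
    - [[0,0,0],[0,0,-10],0.4]
    - [[0,0,0],[0,0,-8],0.4]
    - [[0,0,0],[0,0,-4],0.4]
    - [[0,0,0],[0,0,0],0.4]
    - [[0,0,0],[0,0,0],0.4]
    - [[0,0,0],[0,0,0],0.4]

```text
clock: 9.23
eef_pos: [0.5097, -0.1868, 0.0666]
tcp_rot: [-3.141, 0.001, -3.04]
force: [-0.0, -0.2, -1.1]
opening: 0.67
grasp_force: 38.2
```

```bash
python3 st.py
```

```text
9.2333 [ 0.5097 -0.1868  0.0666] [-3.1412e+00  5.0000e-04 -3.0398e+00] [-0.  -0.2 -1.1] 0.6696186620766406 38.18074307637289
```

Request:
arm_command:
  commands:
    - [[0,0,0],[0,0,-3],0.4]
    - [[0,0,0],[0,0,-3],0.4]
    - [[0,0,0],[0,0,-1.5],0.4]
    - [[0,0,0],[0,0,0],0.4]
    - [[0,0,0],[0,0,0],0.4]

```text
clock: 9.65
eef_pos: [0.5093, -0.1866, 0.0586]
tcp_rot: [3.141, -0.0, -3.04]
force: [0.6, -0.1, -1.0]
opening: 0.669
grasp_force: 38.2
```

Request:
arm_command:
  commands:
    - [[0,0,0],[0,0,-1],0.4]
    - [[0,0,0],[0,0,-1],0.4]
    - [[0,0,0],[0,0,0],0.4]
    - [[0,0,0],[0,0,0],0.4]

```text
clock: 9.98
eef_pos: [0.5095, -0.1867, 0.0569]
tcp_rot: [-3.142, 0.0, -3.04]
force: [1.1, 0.2, -0.6]
opening: 0.672
grasp_force: 38.2
```

Request:
arm_command:
  commands:
    - [[0,0,0],[0,0,-1],0.4]
    - [[0,0,0],[0,0,-1],0.4]
    - [[0,0,0],[0,0,0],0.4]
    - [[0,0,0],[0,0,0],0.4]

```text
clock: 10.32
eef_pos: [0.5098, -0.1867, 0.0567]
tcp_rot: [-3.141, 0.001, -3.04]
force: [-4.1, 1.3, 7.1]
opening: 0.668
grasp_force: 38.9
```

The ribbon is home: contact at TCP z 56.7 mm, exactly as predicted. I'll release it and rise.

Request:
arm_command:
  commands:
    - [[0,0,0],[0,0,0.5],1]
    - [[0,0,0],[0,0,0],1]
    - [[0,0,0],[0,0,0],1]
    - [[0,0,0],[0,0,0],1]
    - [[0,0,0],[0,0,15],1]
    - [[0,0,0],[0,0,25],1]
    - [[0,0,0],[0,0,35],1]
    - [[0,0,0],[0,0,35],1]
    - [[0,0,0],[0,0,35],1]
    - [[0,0,0],[0,0,15],1]
    - [[0,0,0],[-20,30,5],1]
    - [[0,0,0],[-20,35,0],1]

```text
clock: 11.32
eef_pos: [0.4709, -0.1232, 0.2219]
tcp_rot: [-3.14, 0.003, -3.043]
force: [0.2, 1.4, -0.3]
opening: 0.997
grasp_force: 0.0
```

Request:
arm_command:
  commands:
    - [[0,0,0],[-25,40,0],1]
    - [[0,0,0],[-25,40,0],1]
    - [[0,0,0],[-25,40,0],1]
    - [[0,0,0],[-25,40,0],1]
    - [[0,0,0],[-25,40,0],1]
    - [[0,0,0],[-25,40,0],1]
    - [[0,0,0],[-25,40,-5],1]
    - [[0,0,0],[-25,40,-5],1]
    - [[0,0,0],[-10,40,-5],1]
    - [[0,0,0],[0,40,-5],1]
    - [[0,0,0],[0,15,0],1]
    - [[0,0,0],[0,0,0],1]

```text
clock: 12.32
eef_pos: [0.282, 0.2583, 0.2008]
tcp_rot: [3.141, -0.001, -3.034]
force: [-0.7, -0.9, 0.6]
opening: 0.997
grasp_force: 0.0
```

```bash
python3 st.py; python3 - <<'E'
from m import *
# ribbon check + spacer from top, wrist
c=capture("top");P,M=cloud(c)
for z0,z1,rad in((.082,.090,.04),(.0905,.098,.03),(.11,.13,.02)):
    m=(np.hypot(P[...,0]-.5085,P[...,1]+.186)<rad)&(P[...,2]>z0)&(P[...,2]<z1);print("ribbon",m.sum(),mec(P[m]),np.median(P[m],0).round(4))
s=read_state();w=capture("wrist");save(w,"w7");np.save("w7.npy",[w,s],allow_pickle=True)
for n,c in(("top",c),("wrist",w)):
    P,M=cloud(c,s);h=cv2.cvtColor(c["pixels"],cv2.COLOR_RGB2HSV)
    m=(h[...,0]>95)&(h[...,0]<125)&(h[...,1]>120)&(np.hypot(P[...,0]-.345,P[...,1]-.2935)<.04)
    q=P[m];print(n,m.sum(),q[:,2].max(),np.median(q[:,2]),mec(q[q[:,2]>.007]))
E
```

```text
12.3167 [0.282  0.2583 0.2008] [ 3.1409e+00 -8.0000e-04 -3.0339e+00] [-0.7 -0.9  0.6] 0.9974126810705869 0.0
ribbon 777 (array([ 510. , -186.2]), 29.7) [ 0.5076 -0.1847  0.0859]
ribbon 53 (array([ 517. , -183.6]), 19.7) [ 0.5059 -0.1816  0.0921]
ribbon 42 (array([ 509.1, -186. ]), 5.8) [ 0.5081 -0.1846  0.1162]
top 311 0.017377862514360243 0.011998597321235871 (array([345.3, 293.4]), 19.6)
wrist 862 0.014270812275951672 0.011163864685285435 (array([344. , 291.4]), 20.1)
```

View pics/w7.png

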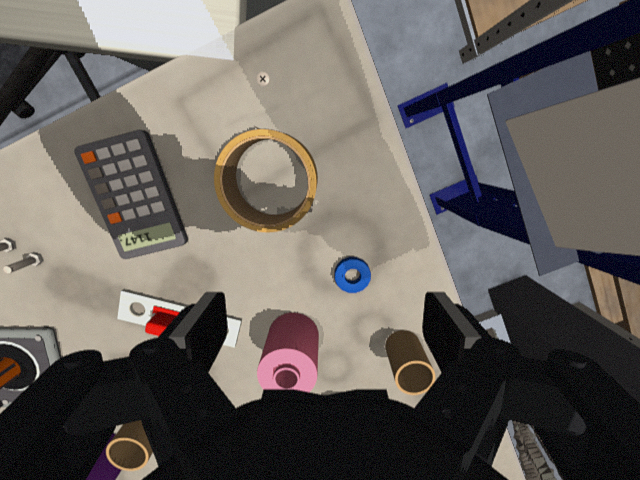

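The wrist picture shows the spacer at (352,275), clear of its neighbours; the top camera puts it at (345.3,293.4). The ribbon film top reads 86 mm, so it is right home. I'll grip the spacer.

Request:
arm_command:
  commands:
    - [[0,0,0],[31,17,-20],0.7]
    - [[0,0,0],[32,18,-30],0.7]
    - [[0,0,0],[0,0,-35],0.65]
    - [[0,0,0],[0,0,-35],0.65]
    - [[0,0,0],[0,0,-30],0.65]
    - [[0,0,0],[0,0,-20],0.65]
    - [[0,0,0],[0,0,-12],0.65]
    - [[0,0,0],[0,0,-6],0.65]
    - [[0,0,0],[0,0,0],0.65]
    - [[0,0,0],[0,0,0],0.65]
    - [[0,0,0],[0,0,0],0.65]

```text
clock: 13.33
eef_pos: [0.3436, 0.2886, 0.0188]
tcp_rot: [3.14, 0.003, -3.041]
force: [0.4, 0.6, 0.6]
opening: 0.651
grasp_force: 0.0
```

```bash
python3 st.py; python3 - <<'E'
from m import *
s=read_state();w=capture("wrist");save(w,"w8")
E
```

```text
13.3333 [0.3436 0.2886 0.0188] [ 3.1405e+00  2.6000e-03 -3.0409e+00] [0.4 0.6 0.6] 0.6506067067458241 0.0
```

View pics/w8.png

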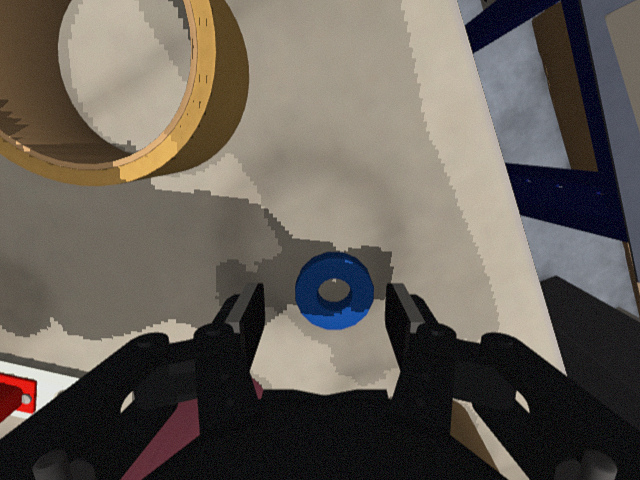

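The picture shows the ring at (334,291) with the pad midline at x≈325, so I still need about +4.5 mm in y, and then down.

Request:
arm_command:
  commands:
    - [[0,0,0],[1.5,4.8,-4],0.65]
    - [[0,0,0],[0,0,-6],0.65]
    - [[0,0,0],[0,0,-4],0.65]
    - [[0,0,0],[0,0,-2],0.65]
    - [[0,0,0],[0,0,0],0.65]
    - [[0,0,0],[0,0,0],0.65]
  force: 20

```text
clock: 13.88
eef_pos: [0.3432, 0.293, 0.0007]
tcp_rot: [-3.141, -0.001, -3.04]
force: [-1.2, -0.5, -0.3]
opening: 0.651
grasp_force: 0.0
```

```bash
python3 st.py
```

```text
13.8833 [0.3432 0.293  0.0007] [-3.1411e+00 -9.0000e-04 -3.0396e+00] [-1.2 -0.5 -0.3] 0.6513074167336378 0.0
```

Request:
arm_command:
  commands:
    - [[0,0,0],[1.5,0,1],0.55]
    - [[0,0,0],[0,0,0],0.3]
    - [[0,0,0],[0,0,0],0.3]
    - [[0,0,0],[0,0,0],0.3]
    - [[0,0,0],[0,0,0],0.3]
    - [[0,0,0],[0,0,0],0.3]
  force: 25

```text
clock: 14.38
eef_pos: [0.3458, 0.2935, 0.0027]
tcp_rot: [3.141, 0.001, -3.04]
force: [0.5, 0.4, 2.6]
opening: 0.447
grasp_force: 25.5
```

```bash
python3 st.py
```

```text
14.3833 [0.3458 0.2935 0.0027] [ 3.1411e+00  1.3000e-03 -3.0399e+00] [0.5 0.4 2.6] 0.4471889538962154 25.496255110774655
```

Request:
arm_command:
  commands:
    - [[0,0,0],[0,0,10],0.3]
    - [[0,0,0],[0,0,25],0.3]
    - [[0,0,0],[0,0,35],0.3]
    - [[0,0,0],[0,0,35],0.3]
    - [[0,0,0],[0,0,30],0.3]
    - [[0,0,0],[0,0,15],0.3]
    - [[0,0,0],[8,-20,5],0.3]
    - [[0,0,0],[12,-36,0],0.3]
    - [[0,0,0],[12,-36,0],0.3]
    - [[0,0,0],[12,-36,0],0.3]
    - [[0,0,0],[12,-36,0],0.3]
    - [[0,0,0],[12,-36,0],0.3]

```text
clock: 15.38
eef_pos: [0.413, 0.0916, 0.1576]
tcp_rot: [3.141, 0.0, -3.039]
force: [1.8, 0.5, 0.3]
opening: 0.445
grasp_force: 25.3
```

Request:
arm_command:
  commands:
    - [[0,0,0],[12,-36,0],0.3]
    - [[0,0,0],[12,-36,0],0.3]
    - [[0,0,0],[12,-36,0],0.3]
    - [[0,0,0],[12,-36,0],0.3]
    - [[0,0,0],[12,-36,0],0.3]
    - [[0,0,0],[12,-36,0],0.3]
    - [[0,0,0],[12,-36,0],0.3]
    - [[0,0,0],[8,-20,0],0.3]
    - [[0,0,0],[3,-7,0],0.3]
    - [[0,0,0],[0,0,0],0.3]
    - [[0,0,0],[0,0,0],0.3]
    - [[0,0,0],[0,0,0],0.3]

```text
clock: 16.38
eef_pos: [0.5076, -0.1843, 0.1572]
tcp_rot: [3.14, -0.001, -3.038]
force: [0.1, 0.7, -0.7]
opening: 0.444
grasp_force: 25.4
```

```bash
python3 st.py
```

```text
16.3833 [ 0.5076 -0.1843  0.1572] [ 3.1404e+00 -8.0000e-04 -3.0385e+00] [ 0.1  0.7 -0.7] 0.4444261404613598 25.352049271241412
```

Request:
arm_command:
  commands:
    - [[0,0,0],[1.5,-1.5,0],0.3]
    - [[0,0,0],[0,0,-15],0.3]
    - [[0,0,0],[0,0,-12],0.3]
    - [[0,0,0],[0,0,-6],0.3]
    - [[0,0,0],[0,0,-6],0.3]
    - [[0,0,0],[0,0,-6],0.3]
    - [[0,0,0],[0,0,-4],0.3]
    - [[0,0,0],[0,0,0],0.3]
    - [[0,0,0],[0,0,0],0.3]
    - [[0,0,0],[0,0,0],0.3]

```text
clock: 17.22
eef_pos: [0.51, -0.1875, 0.1086]
tcp_rot: [-3.141, 0.001, -3.04]
force: [0.1, 0.1, -0.3]
opening: 0.445
grasp_force: 25.4
```

```bash
python3 st.py
```

```text
17.2167 [ 0.51   -0.1875  0.1086] [-3.1411e+00  7.0000e-04 -3.0399e+00] [ 0.1  0.1 -0.3] 0.44537748690433965 25.35184358348488
```

Request:
arm_command:
  commands:
    - [[0,0,0],[0,0.8,-5],0.3]
    - [[0,0,0],[0,0,-4],0.3]
    - [[0,0,0],[0,0,-2],0.3]
    - [[0,0,0],[0,0,-1],0.3]
    - [[0,0,0],[0,0,0],0.3]
    - [[0,0,0],[0,0,0],0.3]

```text
clock: 17.72
eef_pos: [0.5096, -0.1864, 0.096]
tcp_rot: [3.141, -0.0, -3.04]
force: [0.8, 0.3, -0.1]
opening: 0.444
grasp_force: 25.4
```

Request:
arm_command:
  commands:
    - [[0,0,0],[0,0,-1],0.3]
    - [[0,0,0],[0,0,-1],0.3]
    - [[0,0,0],[0,0,0],0.3]
    - [[0,0,0],[0,0,0],0.3]

```text
clock: 18.05
eef_pos: [0.5101, -0.1867, 0.0947]
tcp_rot: [-3.141, 0.001, -3.04]
force: [-0.1, -0.5, 2.2]
opening: 0.446
grasp_force: 25.5
```

Request:
arm_command:
  commands:
    - [[0,0,0],[0,0,-1],0.3]
    - [[0,0,0],[0,0,-1],0.3]
    - [[0,0,0],[0,0,0],0.3]
    - [[0,0,0],[0,0,0],0.3]

```text
clock: 18.38
eef_pos: [0.5107, -0.1868, 0.0946]
tcp_rot: [-3.14, 0.003, -3.04]
force: [-1.3, 0.7, 7.6]
opening: 0.447
grasp_force: 26.1
```

The spacer is home (contact at 94.7 mm, as predicted). I'll release it and go to the tall core at (522.3,88.8).

Request:
arm_command:
  commands:
    - [[0,0,0],[0,0,0.5],0.75]
    - [[0,0,0],[0,0,0],0.75]
    - [[0,0,0],[0,0,0],0.75]
    - [[0,0,0],[0,0,0],0.75]
    - [[0,0,0],[0,0,15],0.75]
    - [[0,0,0],[0,0,30],0.75]
    - [[0,0,0],[0,0,35],0.75]
    - [[0,0,0],[0,0,20],0.75]
    - [[0,0,0],[1,25,5],0.75]
    - [[0,0,0],[2,38,0],0.75]
    - [[0,0,0],[2,38,0],0.75]
    - [[0,0,0],[2,38,0],0.75]

```text
clock: 19.38
eef_pos: [0.5166, -0.0465, 0.1976]
tcp_rot: [3.142, 0.0, -3.041]
force: [1.5, -0.5, -0.2]
opening: 0.749
grasp_force: 0.0
```

Request:
arm_command:
  commands:
    - [[0,0,0],[2,38,0],0.75]
    - [[0,0,0],[2,38,0],0.75]
    - [[0,0,0],[2,38,0],0.75]
    - [[0,0,0],[0,20,0],0.75]
    - [[0,0,0],[0,0,0],0.75]
    - [[0,0,0],[0,0,0],0.75]
    - [[0,0,0],[0,0,0],0.75]

```text
clock: 19.97
eef_pos: [0.5225, 0.086, 0.1972]
tcp_rot: [-3.141, -0.001, -3.04]
force: [-0.2, -0.7, 0.5]
opening: 0.752
grasp_force: 0.0
```

```bash
python3 st.py; python3 - <<'E'
from m import *
s=read_state();c=capture("top");P,M=cloud(c);h=cv2.cvtColor(c["pixels"],cv2.COLOR_RGB2HSV)
m=(h[...,0]>95)&(h[...,0]<125)&(h[...,1]>120)&(np.hypot(P[...,0]-.509,P[...,1]+.186)<.03)
q=P[m];print("spacer",m.sum(),np.median(q[:,2]),mec(q[q[:,2]>.098]))
w=capture("wrist");np.save("w9.npy",[w,s],allow_pickle=True)
P,M=cloud(w,s);m=(np.hypot(P[...,0]-.522,P[...,1]-.089)<.035)&(P[...,2]>.085)&(P[...,2]<.095)
print("core",m.sum(),mec(P[m]) if m.sum() else 0)
E
```

```text
19.9667 [0.5225 0.086  0.1972] [-3.1409e+00 -8.0000e-04 -3.0399e+00] [-0.2 -0.7  0.5] 0.7517777508841349 0.0
spacer 388 0.10367792304669693 (array([ 509.7, -185.9]), 20.5)
core 642 (array([521.6,  87.1]), 20.8)
```

Request:
arm_command:
  commands:
    - [[0,0,0],[0,2.8,-25],0.75]
    - [[0,0,0],[0,0,-35],0.75]
    - [[0,0,0],[0,0,-30],0.75]
    - [[0,0,0],[0,0,-25],0.75]
    - [[0,0,0],[0,0,-15],0.75]
    - [[0,0,0],[0,0,-9],0.75]
    - [[0,0,0],[0,0,0],0.75]
    - [[0,0,0],[0,0,0],0.75]
    - [[0,0,0],[0,0,0],0.75]

```text
clock: 20.82
eef_pos: [0.5241, 0.0889, 0.0604]
tcp_rot: [-3.141, 0.003, -3.041]
force: [-0.2, -0.3, 0.0]
opening: 0.753
grasp_force: 0.0
```

Request:
arm_command:
  commands:
    - [[0,0,0],[0,0,0],0.3]
    - [[0,0,0],[0,0,0],0.3]
    - [[0,0,0],[0,0,0],0.3]
    - [[0,0,0],[0,0,0],0.3]
    - [[0,0,0],[0,0,0],0.3]
    - [[0,0,0],[0,0,0],0.3]
  force: 20

```text
clock: 21.32
eef_pos: [0.5241, 0.0893, 0.0605]
tcp_rot: [-3.141, 0.003, -3.04]
force: [-0.4, -0.9, 5.9]
opening: 0.475
grasp_force: 22.7
```

```bash
python3 st.py; python3 - <<'E'
from m import *
s=read_state();w=capture("wrist");save(w,"w10");np.save("w10.npy",[w,s],allow_pickle=True)
E
```

```text
21.3167 [0.5241 0.0893 0.0605] [-3.141   0.0034 -3.0397] [-0.4 -0.9  5.9] 0.47481703982067625 22.68075932515785
```

View pics/w10.png

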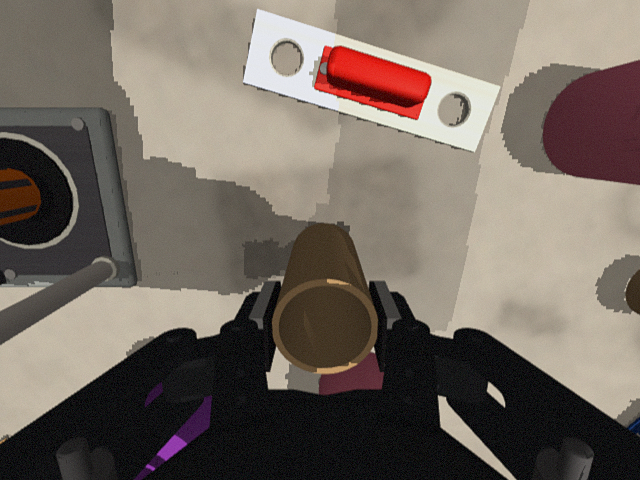

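The picture shows the tall core between the pads, its rim centred at (325,327). It sits about 1.5 mm robot-side of the tool axis. I'll carry it to the orange axis at (499.4,-90.5).

Request:
arm_command:
  commands:
    - [[0,0,0],[0,0,10],0.3]
    - [[0,0,0],[0,0,25],0.3]
    - [[0,0,0],[0,0,35],0.3]
    - [[0,0,0],[0,0,35],0.3]
    - [[0,0,0],[0,0,25],0.3]
    - [[0,0,0],[0,0,10],0.3]
    - [[0,0,0],[-3,-25,0],0.3]
    - [[0,0,0],[-4,-35,0],0.3]
    - [[0,0,0],[-4,-35,0],0.3]
    - [[0,0,0],[-4,-35,0],0.3]
    - [[0,0,0],[-4,-30,0],0.3]
    - [[0,0,0],[-4,-19,0],0.3]

```text
clock: 22.37
eef_pos: [0.4985, -0.0921, 0.1973]
tcp_rot: [3.142, -0.002, -3.042]
force: [1.0, 0.0, -0.6]
opening: 0.471
grasp_force: 22.2
```

Request:
arm_command:
  commands:
    - [[0,0,0],[0,0,0],0.3]
    - [[0,0,0],[0,0,0],0.3]
    - [[0,0,0],[0,0,0],0.3]

```text
clock: 22.62
eef_pos: [0.4993, -0.089, 0.1979]
tcp_rot: [3.14, -0.001, -3.04]
force: [0.8, 0.1, 0.2]
opening: 0.471
grasp_force: 22.2
```

```bash
python3 st.py; python3 v.py 2; python3 - <<'E'
from lat import *
c=np.load("scene2.npy",allow_pickle=True).item();P,M=cloud(c)
r,d=line(c,P,(.499,-.09),.145,.19,.03);print("core",r[::3].tolist(),d)
q,e=line(c,P,(.499,-.09),.03,.09,.02);print("spindle",q[::4].tolist(),e)
k=np.polyfit(q[:,0],q[:,1],1);k2=np.polyfit(r[2:-3,0],r[2:-3,1],1)
v=r[-3,0];f=240/np.tan(np.radians(c["vfov"])/2)
print("mm right of spindle",(np.polyval(k2,v)-np.polyval(k,v))*d/f*1000)
w,s=np.load("w10.npy",allow_pickle=True);P,M=cloud(w,s);print(ray(w,M,325,327,.09)-s["eef_pos"])
E
```

```text
22.6167 [ 0.4993 -0.089   0.1979] [ 3.1402e+00 -1.3000e-03 -3.0397e+00] [0.8 0.1 0.2] 0.47099847642283277 22.151700337417424
core [[134.0, 384.0, 1.0], [137.0, 373.0, 21.0], [140.0, 373.0, 21.0], [143.0, 373.0, 21.0], [146.0, 373.0, 21.0], [149.0, 373.0, 21.0], [152.0, 372.5, 22.0], [155.0, 372.5, 22.0], [158.0, 373.5, 18.0]] 0.90591013
spindle [[182.0, 364.0, 1.0], [186.0, 371.0, 15.0], [190.0, 371.0, 15.0], [194.0, 371.0, 15.0], [198.0, 370.5, 14.0], [202.0, 370.0, 13.0], [206.0, 370.5, 14.0], [210.0, 370.0, 13.0]] 0.9636987
mm right of spindle 5.28800692457188
[-0.00280361 -0.0014415   0.02952526]
```

View pics/scene2.png

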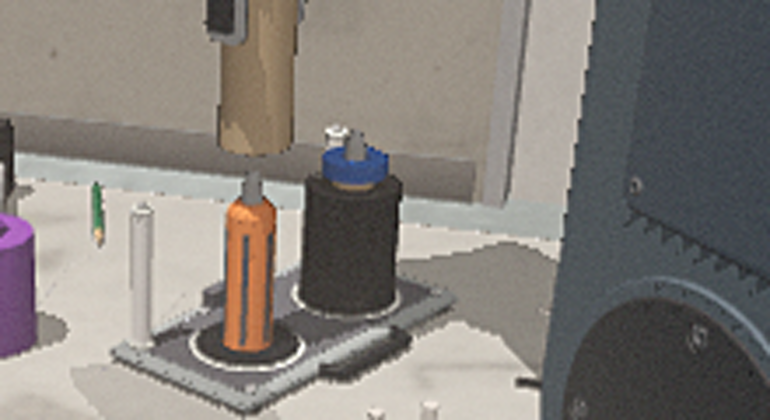

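The scene crop shows the ribbon and spacer seated, and the core hanging just above the orange spindle. The core is about 1 mm to the right (centre 256 against 254 in the crop). I'll correct that and go down.

Request:
arm_command:
  commands:
    - [[0,0,0],[2,-0.7,0],0.3]
    - [[0,0,0],[0,0,-12],0.3]
    - [[0,0,0],[0,0,-10],0.3]
    - [[0,0,0],[0,0,-8],0.3]
    - [[0,0,0],[0,0,-4],0.3]
    - [[0,0,0],[0,0,0],0.3]
    - [[0,0,0],[0,0,0],0.3]
    - [[0,0,0],[0,0,0],0.3]

```text
clock: 23.38
eef_pos: [0.5018, -0.0904, 0.1649]
tcp_rot: [-3.141, 0.0, -3.04]
force: [0.1, -0.6, 0.4]
opening: 0.473
grasp_force: 22.2
```

```bash
python3 st.py
```

```text
23.3833 [ 0.5018 -0.0904  0.1649] [-3.1415e+00  4.0000e-04 -3.0399e+00] [ 0.1 -0.6  0.4] 0.47327976156056256 22.151077722664922
```

Request:
arm_command:
  commands:
    - [[0,0,0],[-0.5,0,-3],0.3]
    - [[0,0,0],[0,0,-3],0.3]
    - [[0,0,0],[0,0,-3],0.3]
    - [[0,0,0],[0,0,-3],0.3]
    - [[0,0,0],[0,0,-3],0.3]
    - [[0,0,0],[0,0,0],0.3]
    - [[0,0,0],[0,0,0],0.3]

```text
clock: 23.97
eef_pos: [0.5009, -0.0903, 0.1493]
tcp_rot: [3.141, -0.001, -3.04]
force: [-0.1, 1.0, 0.2]
opening: 0.474
grasp_force: 22.2
```

```bash
python3 st.py
```

```text
23.9667 [ 0.5009 -0.0903  0.1493] [ 3.1413e+00 -7.0000e-04 -3.0398e+00] [-0.1  1.   0.2] 0.4737393470666806 22.150625868234783
```

Request:
arm_command:
  commands:
    - [[0,0,0],[0,0,-6],0.3]
    - [[0,0,0],[0,0,-10],0.3]
    - [[0,0,0],[0,0,-10],0.3]
    - [[0,0,0],[0,0,-10],0.3]
    - [[0,0,0],[0,0,0],0.3]
    - [[0,0,0],[0,0,0],0.3]

```text
clock: 24.47
eef_pos: [0.5002, -0.0901, 0.1122]
tcp_rot: [3.141, -0.002, -3.04]
force: [0.1, -0.5, 0.2]
opening: 0.472
grasp_force: 22.2
```

Request:
arm_command:
  commands:
    - [[0,0,0],[0,0,-10],0.3]
    - [[0,0,0],[0,0,-10],0.3]
    - [[0,0,0],[0,0,-8],0.3]
    - [[0,0,0],[0,0,-5],0.3]
    - [[0,0,0],[0,0,0],0.3]
    - [[0,0,0],[0,0,0],0.3]

```text
clock: 24.97
eef_pos: [0.5007, -0.0902, 0.08]
tcp_rot: [3.141, -0.001, -3.04]
force: [0.5, 0.2, 0.3]
opening: 0.475
grasp_force: 22.2
```

Request:
arm_command:
  commands:
    - [[0,0,0],[0,0,-3],0.3]
    - [[0,0,0],[0,0,-1.5],0.3]
    - [[0,0,0],[0,0,0],0.3]
    - [[0,0,0],[0,0,0],0.3]
    - [[0,0,0],[0,0,0],0.3]

```text
clock: 25.38
eef_pos: [0.5013, -0.0904, 0.0764]
tcp_rot: [-3.141, 0.0, -3.04]
force: [0.2, -0.9, 0.7]
opening: 0.471
grasp_force: 22.2
```

Request:
arm_command:
  commands:
    - [[0,0,0],[0,0,-1],0.3]
    - [[0,0,0],[0,0,-1],0.3]
    - [[0,0,0],[0,0,0],0.3]
    - [[0,0,0],[0,0,0],0.3]

```text
clock: 25.72
eef_pos: [0.5014, -0.0905, 0.0745]
tcp_rot: [-3.141, 0.001, -3.04]
force: [1.0, -0.0, 1.8]
opening: 0.474
grasp_force: 22.3
```

Request:
arm_command:
  commands:
    - [[0,0,0],[0,0,-1],0.3]
    - [[0,0,0],[0,0,-1],0.3]
    - [[0,0,0],[0,0,0],0.3]
    - [[0,0,0],[0,0,0],0.3]

```text
clock: 26.05
eef_pos: [0.5018, -0.0906, 0.0744]
tcp_rot: [-3.141, 0.002, -3.04]
force: [-2.2, 0.3, 8.9]
opening: 0.47
grasp_force: 22.8
```

The core is home (contact at 74.5 mm as predicted). I'll release it, rise, and go to the keeper, turning the tool +74° so it closes across the handle.

Request:
arm_command:
  commands:
    - [[0,0,0],[0,0,0.5],0.7]
    - [[0,0,0],[0,0,0],0.7]
    - [[0,0,0],[0,0,0],0.7]
    - [[0,0,0],[0,0,0],0.7]
    - [[0,0,0],[0,0,15],0.7]
    - [[0,0,0],[0,0,30],0.7]
    - [[0,0,0],[0,0,35],0.7]
    - [[0,0,0],[0,0,30],0.7]
    - [[0,0,0],[0,0,15],0.7]
    - [[0,0,6],[-7,18,0],0.7]
    - [[0,0,6.8],[-7,18,0],0.7]
    - [[0,0,6.8],[-7,18,0],0.7]

```text
clock: 27.05
eef_pos: [0.4802, -0.0361, 0.1978]
tcp_rot: [-3.141, 0.0, -2.693]
force: [0.7, 0.5, -0.2]
opening: 0.7
grasp_force: 0.0
```

Request:
arm_command:
  commands:
    - [[0,0,6.8],[-7,18,0],0.6]
    - [[0,0,6.8],[-7,18,0],0.6]
    - [[0,0,6.8],[-7,18,0],0.6]
    - [[0,0,6.8],[-7,18,0],0.6]
    - [[0,0,6.8],[-7,18,0],0.6]
    - [[0,0,6.8],[-7,18,0],0.6]
    - [[0,0,6.8],[-7,18,0],0.6]
    - [[0,0,6.8],[-9,15,0],0.6]
    - [[0,0,0],[0,0,0],0.6]
    - [[0,0,0],[0,0,0],0.6]
    - [[0,0,0],[0,0,0],0.6]

```text
clock: 27.97
eef_pos: [0.4223, 0.1043, 0.1974]
tcp_rot: [-3.142, -0.001, -1.75]
force: [0.6, 0.0, 0.6]
opening: 0.605
grasp_force: 0.0
```

```bash
python3 st.py; python3 - <<'E'
from m import *
s=read_state();c=capture("top");save(c,"top3");P,M=cloud(c)
m=(np.hypot(P[...,0]-.4993,P[...,1]+.0903)<.03)&(P[...,2]>.098)&(P[...,2]<.11);print("core seated",m.sum(),mec(P[m]),np.median(P[m],0))
w=capture("wrist");save(w,"w11");np.save("w11.npy",[w,s],allow_pickle=True);Pw,_=cloud(w,s)
for n,c,P in(("top",c,P),("wrist",w,Pw)):
    h=cv2.cvtColor(c["pixels"],cv2.COLOR_RGB2HSV)
    red=(h[...,1]>130)&((h[...,0]<8)|(h[...,0]>172))&(np.hypot(P[...,0]-.421,P[...,1]-.105)<.06)&(P[...,2]>.028)
    if red.sum()>20: print(n,red.sum(),cv2.minAreaRect((P[red][:,:2]*1000).astype(np.float32)),np.median(P[red],0))
    m=(np.hypot(P[...,0]-.421,P[...,1]-.105)<.085)&(P[...,2]>.0035)&(P[...,2]<.0095)&(h[...,1]<60)
    l=cv2.connectedComponentsWithStats(m.astype(np.uint8));q=P[l[1]==1+np.argmax(l[2][1:,4])]
    print(n,len(q),cv2.minAreaRect((q[:,:2]*1000).astype(np.float32)))
E
```

```text
27.9667 [0.4223 0.1043 0.1974] [-3.1416e+00 -6.0000e-04 -1.7498e+00] [0.6 0.  0.6] 0.6048974482467762 0.0
core seated 288 (array([499.7, -90.4]), 21.2) [ 0.49698679 -0.08966699  0.1027924 ]
top 1 ((435.9837646484375, 22.13324546813965), (0.0, 0.0), 0.0)
wrist 2092 ((421.1961364746094, 101.47360229492188), (48.65871810913086, 116.67098236083984), 67.24786376953125) [0.41896289 0.09339704 0.25960075]
wrist 2871 ((420.05706787109375, 102.91815185546875), (135.54281616210938, 36.00898361206055), 80.17619323730469)
```

View pics/w11.png

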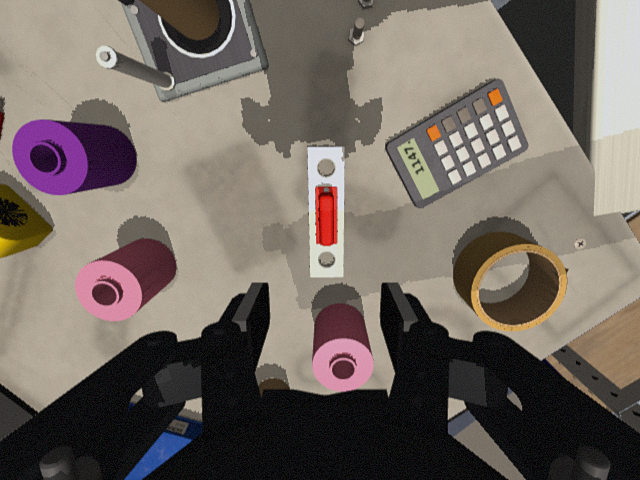

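The keeper shows at image columns 308–344 with the handle at x≈326, centred between the pads and aligned. The core is seated at (499.7,-90.4). I'll go down over the handle and grip.

Request:
arm_command:
  commands:
    - [[0,0,0.3],[-0.8,0.4,-25],0.6]
    - [[0,0,0],[0,0,-35],0.6]
    - [[0,0,0],[0,0,-35],0.6]
    - [[0,0,0],[0,0,-35],0.6]
    - [[0,0,0],[0,0,-30],0.6]
    - [[0,0,0],[0,0,-12],0.6]
    - [[0,0,0],[0,0,-8],0.6]
    - [[0,0,0],[0,0,0],0.6]
    - [[0,0,0],[0,0,0],0.6]
    - [[0,0,0],[0,0,0],0.6]

```text
clock: 28.9
eef_pos: [0.4231, 0.1049, 0.0193]
tcp_rot: [-3.139, 0.001, -1.744]
force: [0.5, -0.0, 0.2]
opening: 0.597
grasp_force: 0.0
```

```bash
python3 st.py
```

```text
28.9 [0.4231 0.1049 0.0193] [-3.1385e+00  8.0000e-04 -1.7437e+00] [ 0.5 -0.   0.2] 0.5971035181544023 0.0
```

Request:
arm_command:
  commands:
    - [[0,0,0],[-1.5,0,-4],0.6]
    - [[0,0,0],[0,0,-3.5],0.6]
    - [[0,0,0],[0,0,0],0.6]
    - [[0,0,0],[0,0,0],0.05]
    - [[0,0,0],[0,0,0],0.05]
    - [[0,0,0],[0,0,0],0.05]
    - [[0,0,0],[0,0,0],0.05]
    - [[0,0,0],[0,0,0],0.05]
    - [[0,0,0],[0,0,0],0.05]
    - [[0,0,0],[0,0,0],0.05]
  force: 40

```text
clock: 29.73
eef_pos: [0.4202, 0.1051, 0.0105]
tcp_rot: [-3.141, 0.0, -1.743]
force: [1.0, -0.2, 2.1]
opening: 0.155
grasp_force: 39.9
```

```bash
python3 st.py; python3 - <<'E'
from m import *
s=read_state();w=capture("wrist");save(w,"w12");np.save("w12.npy",[w,s],allow_pickle=True)
E
```

```text
29.7333 [0.4202 0.1051 0.0105] [-3.1409e+00  3.0000e-04 -1.7430e+00] [ 1.  -0.2  2.1] 0.1552364217172369 39.933332204818726
```

View pics/w12.png

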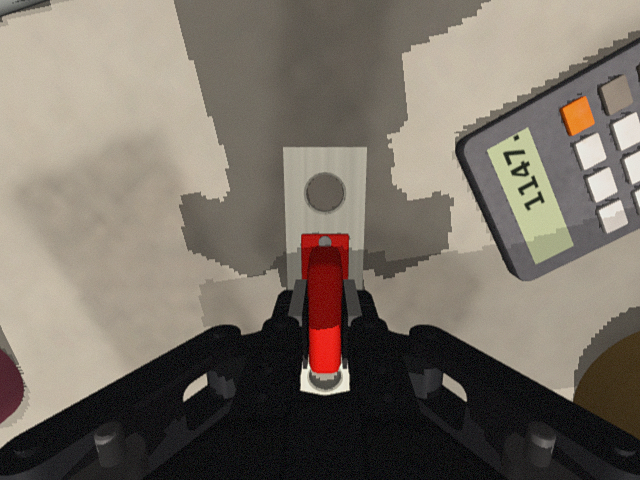

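The picture shows the handle gripped, with the far hole at (325,193) and the near hole partly hidden at (326,382). I'll work out the keeper's centre along the tool x axis.

```bash
python3 - <<'E'
from m import *
w,s=np.load("w12.npy",allow_pickle=True);P,M=cloud(w,s);T=tool(s)
g=cv2.cvtColor(w["pixels"],cv2.COLOR_RGB2HSV)
def hole(u0,u1,v0,v1):
    m=np.zeros((480,640),np.uint8);m[v0:v1,u0:u1]=(g[v0:v1,u0:u1,2]<130);l=cv2.connectedComponentsWithStats(m);k=1+np.argmax(l[2][1:,4]);return l[3][k],l[2][k]
c,st=hole(300,350,165,220);print(c,st)
for n,(u,v),z in(("far",c,.006),("end",(325,147.5),.006)):
    p=ray(w,M,u,v,z);print(n,p,(np.linalg.inv(T)@np.r_[p,1])[:3])
E
```

```text
[324.45078125 192.225     ] [ 304  172   42   42 1280]
far [0.41124035 0.05525766 0.006     ] [0.05062871 0.00033203 0.00446243]
end [0.40775015 0.03647598 0.006     ] [0.06973066 0.00055183 0.00445743]
```

Request:
arm_command:
  commands:
    - [[0,0,0],[0,0,10],0.05]
    - [[0,0,0],[0,0,25],0.05]
    - [[0,0,0],[0,0,35],0.05]
    - [[0,0,0],[0,0,35],0.05]
    - [[0,0,0],[0,0,30],0.05]
    - [[0,0,0],[0,0,15],0.05]
    - [[0,0,1.6],[5,-15,0],0.05]
    - [[0,0,1.6],[9,-27,0],0.05]
    - [[0,0,1.6],[10,-28,0],0.05]
    - [[0,0,1.6],[10,-28,0],0.05]
    - [[0,0,1.6],[10,-28,0],0.05]
    - [[0,0,1.6],[10,-28,0],0.05]

```text
clock: 30.78
eef_pos: [0.4736, -0.0502, 0.1603]
tcp_rot: [3.141, 0.0, -1.574]
force: [-0.4, -0.0, -1.3]
opening: 0.156
grasp_force: 39.6
```

Request:
arm_command:
  commands:
    - [[0,0,1.6],[10,-28,0],0.05]
    - [[0,0,1.6],[9,-27,0],0.05]
    - [[0,0,1.6],[6,-20,0],0.05]
    - [[0,0,1.3],[4,-12,0],0.05]
    - [[0,0,0],[0,0,0],0.05]
    - [[0,0,0],[0,0,0],0.05]
    - [[0,0,0],[0,0,0],0.05]
    - [[0,0,0],[0,0,0],0.05]

```text
clock: 31.45
eef_pos: [0.5025, -0.135, 0.1602]
tcp_rot: [3.141, 0.001, -1.468]
force: [0.6, -0.5, -1.7]
opening: 0.155
grasp_force: 39.6
```

```bash
python3 st.py; python3 v.py 4
```

```text
31.45 [ 0.5025 -0.135   0.1602] [ 3.1411e+00  7.0000e-04 -1.4682e+00] [ 0.6 -0.5 -1.7] 0.15547966405987024 39.63401198387146
```

View pics/scene4.png

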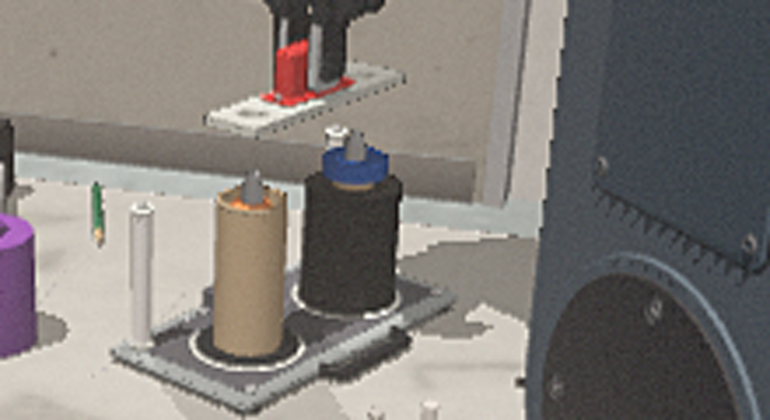

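The crop shows the keeper level and aligned above both spindles. I'll move it the last 2–3 mm and go down to just above the tips.

Request:
arm_command:
  commands:
    - [[0,0,0],[1.5,-2.3,0],0.05]
    - [[0,0,0],[0,0,-10],0.05]
    - [[0,0,0],[0,0,-10],0.05]
    - [[0,0,0],[0,0,-5],0.05]
    - [[0,0,0],[0,0,0],0.05]
    - [[0,0,0],[0,0,0],0.05]
    - [[0,0,0],[0,0,0],0.05]

```text
clock: 32.13
eef_pos: [0.5043, -0.1382, 0.135]
tcp_rot: [3.141, 0.0, -1.469]
force: [0.2, -0.2, -0.7]
opening: 0.151
grasp_force: 39.6
```

```bash
python3 st.py; python3 - <<'E'
from m import *
s=read_state();w=capture("wrist");save(w,"w13");np.save("w13.npy",[w,s],allow_pickle=True)
c=capture("scene");i=c["pixels"][120:200,340:430,::-1];cv2.imwrite("pics/s5.png",cv2.resize(i,None,fx=6,fy=6,interpolation=2))
a=cv2.resize(w["pixels"][130:420,200:450,::-1],(480,557))
b=cv2.imread("pics/s5.png");b=cv2.resize(b,(310,276));o=np.zeros((557,790,3),np.uint8);o[:,:480]=a;o[:276,480:]=b;cv2.imwrite("pics/j5.png",o)
E
```

```text
32.1333 [ 0.5043 -0.1382  0.135 ] [ 3.1413e+00  2.0000e-04 -1.4691e+00] [ 0.2 -0.2 -0.7] 0.15081620520540762 39.6363240480423
```

View pics/j5.png

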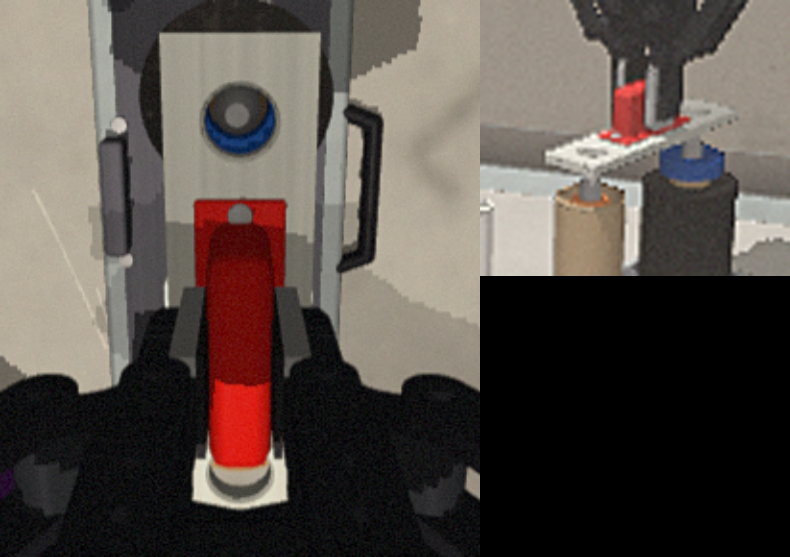

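The wrist view shows the steel tip at (236,115) inside the hole centred at (240,119), which is within 1 mm. I'll go down gently.

Request:
arm_command:
  commands:
    - [[0,0,0],[0,0,-3],0.05]
    - [[0,0,0],[0,0,-3],0.05]
    - [[0,0,0],[0,0,-3],0.05]
    - [[0,0,0],[0,0,-3],0.05]
    - [[0,0,0],[0,0,0],0.05]
    - [[0,0,0],[0,0,0],0.05]

```text
clock: 32.73
eef_pos: [0.5041, -0.1381, 0.1227]
tcp_rot: [3.141, 0.0, -1.469]
force: [-0.6, -0.4, -0.9]
opening: 0.147
grasp_force: 39.6
```

Request:
arm_command:
  commands:
    - [[0,0,0],[0,0,-3],0.05]
    - [[0,0,0],[0,0,-2],0.05]
    - [[0,0,0],[0,0,-1],0.05]
    - [[0,0,0],[0,0,0],0.05]
    - [[0,0,0],[0,0,0],0.05]
    - [[0,0,0],[0,0,0],0.05]

```text
clock: 33.23
eef_pos: [0.5045, -0.1383, 0.1173]
tcp_rot: [-3.141, -0.0, -1.469]
force: [0.5, 0.8, -1.4]
opening: 0.159
grasp_force: 39.6
```

Request:
arm_command:
  commands:
    - [[0,0,0],[0,0,-1],0.05]
    - [[0,0,0],[0,0,-1],0.05]
    - [[0,0,0],[0,0,0],0.05]
    - [[0,0,0],[0,0,0],0.05]

```text
clock: 33.57
eef_pos: [0.5043, -0.1382, 0.115]
tcp_rot: [3.141, 0.0, -1.469]
force: [0.2, 0.2, -1.9]
opening: 0.154
grasp_force: 39.6
```

Request:
arm_command:
  commands:
    - [[0,0,0],[0,0,-1],0.05]
    - [[0,0,0],[0,0,-0.7],0.05]
    - [[0,0,0],[0,0,0],0.05]
    - [[0,0,0],[0,0,0],0.05]

```text
clock: 33.9
eef_pos: [0.5047, -0.1384, 0.1145]
tcp_rot: [-3.141, -0.001, -1.469]
force: [-1.8, 1.0, 4.4]
opening: 0.157
grasp_force: 40.5
```

Request:
arm_command:
  commands:
    - [[0,0,0],[0,0,-1],0.05]
    - [[0,0,0],[0,0,-0.5],0.05]
    - [[0,0,0],[0,0,0],0.05]
    - [[0,0,0],[0,0,0],0.05]

```text
clock: 34.23
eef_pos: [0.5049, -0.1385, 0.1145]
tcp_rot: [-3.14, -0.001, -1.469]
force: [-3.4, 0.8, 10.3]
opening: 0.158
grasp_force: 41.3
```

The keeper is home (114.5 mm, as predicted). I'll ease off, release, rise and check.

Request:
arm_command:
  commands:
    - [[0,0,0],[0,0,1.2],0.05]
    - [[0,0,0],[0,0,0],0.4]
    - [[0,0,0],[0,0,0],0.4]
    - [[0,0,0],[0,0,0],0.4]
    - [[0,0,0],[0,0,0],0.4]
    - [[0,0,0],[0,0,8],0.4]
    - [[0,0,0],[0,0,20],0.4]
    - [[0,0,0],[0,0,30],0.4]
    - [[0,0,0],[0,0,35],0.4]
    - [[0,0,0],[0,0,10],0.4]
    - [[0,0,0],[-20,30,5],0.4]
    - [[0,0,0],[-20,35,0],0.4]

```text
clock: 35.23
eef_pos: [0.4657, -0.0745, 0.2229]
tcp_rot: [-3.138, -0.002, -1.473]
force: [-0.0, 0.4, -0.3]
opening: 0.398
grasp_force: 0.0
```

Request:
arm_command:
  commands:
    - [[0,0,0],[-25,38,0],0.4]
    - [[0,0,0],[-25,38,0],0.4]
    - [[0,0,0],[-20,38,0],0.4]
    - [[0,0,0],[-10,30,0],0.4]
    - [[0,0,0],[0,0,0],0.4]
    - [[0,0,0],[0,0,0],0.4]
    - [[0,0,0],[0,0,0],0.4]

```text
clock: 35.82
eef_pos: [0.3895, 0.063, 0.2213]
tcp_rot: [-3.141, -0.001, -1.468]
force: [-0.5, 0.2, -0.3]
opening: 0.398
grasp_force: 0.0
```

```bash
python3 st.py; python3 v.py 6; python3 - <<'E'
from m import *
c=np.load("top6.npy",allow_pickle=True).item();P,M=cloud(c)
m=(np.hypot(P[...,0]-.5045,P[...,1]+.138)<.08)&(P[...,2]>.1075)&(P[...,2]<.1145)
q=P[m];print(m.sum(),cv2.minAreaRect((q[:,:2]*1000).astype(np.float32)))
A=np.c_[q[:,:2],np.ones(len(q))];k=np.linalg.lstsq(A,q[:,2],rcond=None)[0];print("tilt",k[:2],np.median(q[:,2]))
a=cv2.imread("pics/scene6.png");b=cv2.imread("pics/top6.png");o=np.zeros((600,800,3),np.uint8)
a=cv2.resize(a,(515,281));b=cv2.resize(b,(400,311));o[:281,:515]=a;o[285:596,:400]=b;cv2.imwrite("pics/fin.png",o)
E
```

```text
35.8167 [0.3895 0.063  0.2213] [-3.1408e+00 -7.0000e-04 -1.4684e+00] [-0.5  0.2 -0.3] 0.3984545017253164 0.0
1003 ((505.1864013671875, -147.5565185546875), (36.900856018066406, 117.95330047607422), 5.937525749206543)
tilt [-0.00571509  0.00306551] 0.11033119760128729
```

View pics/fin.png

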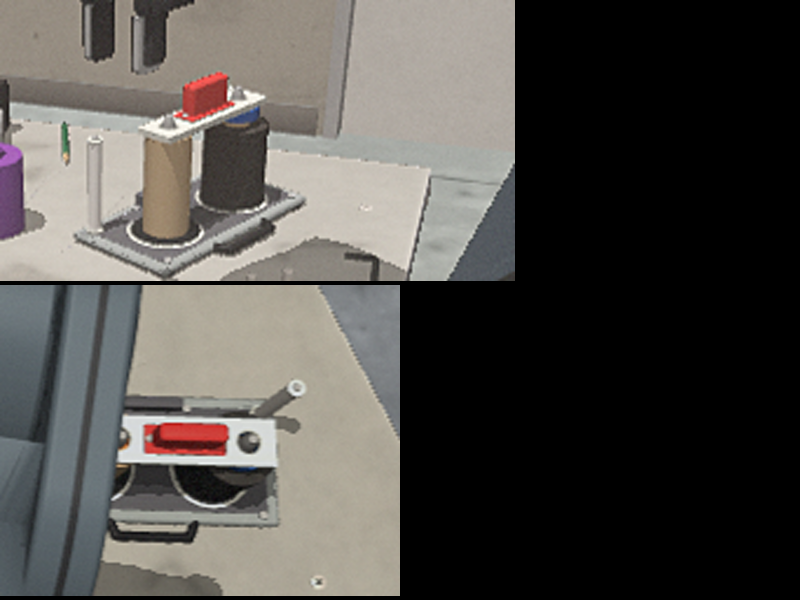

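The keeper lies flat (top at 110 mm, no tilt) with both spindle tips through its holes, at about (168,118) and (238,92) in the scene view. The gripper is clear, so I'll hand in.

```bash
python3 -c "
from bench import *
print(sign_off())"
```

```text
the job is handed in; nothing more can be done
None
```

I loaded and closed the cassette in the order asked: ribbon and spacer on the steel spindle, full-length core on the orange one, keeper lying flat on top. I didn't touch the short cores, and handed in after 36 s of the 109 s allowed.

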